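# Press a chip carrier home and index it under the inspection lens

## Robot

A 6-joint arm with a two-finger parallel gripper is mounted at the origin on a cart in front of the work surface, level with it; the furniture and walls round the work are solid. World frame = base frame: x ahead of the robot, y to its left, z up, the work surface at z = 0. Lengths are in m, angles in rad, forces in N, time in s.
With the tool pointing down it reaches from about 0.35 to 0.975 m from the base axis. Payload 4.9 kg.
Tool frame: the origin (TCP) lies at the very end of the fingers, on their centre line; the grasp point (between the pads) lies 19 mm behind it; z points along the fingers, y is the direction in which the jaws open and shut (so a half turn about z gives the same grasp; the last joint's range is limited). The gripper opens to 85 mm and grips with 20 to 120 N. Pads are 22 mm wide; open, the fingers measure 114 mm over their backs; the gripper's body (76 mm by 85 mm) begins 54 mm behind the grasp point. The pads swing forward as they close: fully open they stand 13 mm farther back than shut.
Start: joints at [-1.303, 0.053, 1.613, -0, 1.476, -0.119], TCP at [0.236, -0.579, 0.231] pointing down, gripper open.
Joint ranges: [-3.01, 3.01], [-1.01, 2.22], [0.06, 2.58], [-1.02, 4.17], [0.09, 2.62], [-3.14, 3.14]. Speed limits (rad/s): [2.57, 2.57, 3.14, 3.14, 3.14, 3.14].

## Interface

Orientations are given as a rotation vector (axis times angle).
In Python, from station import ctrl gives the robot as it stands.
- The arm moves only by the tool step_arm, never from a script. Its argument "moves" is a list of rows, each a list of 5 numbers: the opening, from 0 (shut) to 1 (fully open), then the shift along the world's x, y, z in m, then the turn about the world's z in degrees. A call has 1 to 20 rows; each row shifts and turns the pose as measured when the row begins; what a row does not reach is not made up. A row lasts 1/8 s, in which the tool goes at most 62.5 mm and 10.7 degrees, less where a joint would pass 70% of its speed; a pose out of reach is approached as far as the arm can. A call is refused whole if a number of a shift passes 0.0625 or a number of a turn 10.7, either way. A call with a gripper value outside its range is refused whole. The fingers move at their own pace and stop on an object; "newtons" is the grip in N (left out, the last holds). Time passes only in rows, so rows that do not move let the fingers close. It gives the time, the measured TCP pose, the force and the opening at its end, in the units of the state.
- ctrl.get_obs(): the state, without advancing time (a new reading comes with each control period).
- ctrl.get_image(name): name is "scene" or "top" or "wrist"; returns a dict with "color" (400x640x3 uint8, red, green, blue), "camera_matrix" (3x3 intrinsics, pixels), "R" (3x3) and "t" (3): a world point X has camera coordinates R X + t; the wrist camera has in their place "T_tool_cam" (4x4, takes a point from camera to tool coordinates, whose origin is the TCP and whose axes are the flange's). Camera axes: x right, y down, z forward; pixel columns grow to the right and rows downward; lengths in m; the calibration is good to about 2 mm. A picture is of the moment at which its call begins: read the wrist's pose just before it. There is no depth.
- ctrl.finish_job(): hands the job in, once; it reports no verdict.
Trained networks look in a picture, given as the dict that the camera call returned (one of the last four; its "shot" number tells which), for a name from the list of things; names that differ only in an ending like _2 or _b are one class to them, and where a whole thing is asked for, a point or a joint stands for the part that bears it (a point fixed in the world has none). Each returns a list of dicts, best first, with "p" (0 to 1); they miss things now and then, are a little off and sometimes report something else, mostly with a low value. They report only what shows in the picture. A call takes as long as a camera call.
- ctrl.spot_in(picture, query): "bbox" ([left, top, right, bottom] in pixels, round what is visible of it).
The state is a dict: "t": time; "q": joint angles; "dq": joint speeds; "effort": joint torques, N m; "tool_pos": TCP position; "tool_rot": TCP orientation; "contact_force": force on the tool from outside, world axes, zero at the start; "wrist_torque": the same for the moment, N m; "opening": finger opening in m.
Only numpy, scipy, OpenCV 4.12 (cv2) and the standard library are available. Lean on these libraries where they do the work, as an engineer would, in place of code of your own. Each camera call takes 0.05 s, during which the arm holds its last target.

## Task

One chip carrier on the inspection carousel is standing proud of its nest. Press it home until it sits level and flush with the top of the nest, then turn the carousel click by click until that carrier rests directly under the lens. Nothing may bump the lens, and leave the loose box and the bearing beside it where they are.

Things in the scene. Friction and masses are not known exactly. Their poses are not given: they have to be found in the camera images.
- carrier_top (a point): Centre of the top face of the loose carrier: black square block 24 x 24 x 12 mm, white ceramic package and brass lid on top. It starts 7.7 mm proud, resting on 4 spring balls in the inner and outer walls of its nest (carousel radius). Pressed on its middle it gives at 6 to 15 N and goes 7.7 mm down to the nest floor; pressed off-centre it tips. z up, x radially outward. Turns with the dial
- nest_mouth (a point): Centre of the mouth of that carrier's nest, level with the nest's top face, 54 mm above the worktop; x radially outward. The nest is a dark 36 mm square block with a pocket 25.6 mm square, 12 mm deep. Eight such nests stand every 45 deg on a circle of 66 mm radius on the dial; five hold flush carriers of the same kind, fixed, two are empty
- under_lens (a point): Fixed point straight below the lens, level with the nest tops (54 mm high), 66 mm from the dial's axis. The carrier top belongs here at the end
- knob_grip (a point): On the dial's vertical axis, 80 mm above the worktop, at the height to grip the round knurled black hand knob, 34 mm across, from 63 to 93 mm high. It is one with the dial, an aluminium disc 180 mm across, its top 38 mm high, which turns both ways (at most 3.6 rad from the start) with 24 clicks a turn (15 deg, 0.262 rad), three from nest to nest; about 0.1 N m takes it over a click, and it settles into the nearest click when let go
- lens_head: Fixed lens on an arm, hanging over one nest 66 mm from the dial's axis. Black barrel, 17 mm wide at its lower end (59 mm high, 5 mm above the nest tops), 24 mm higher up; arm collar 27 mm wide, so its near side is 52 mm from the axis; arm and clamp top at 98 mm, pillar 126 mm from the axis to 102 mm high. A proud carrier would hit it. Origin: on the dial's axis at the worktop; x points to the lens
- collet_box_1: Loose small white parts box, 46 x 63 x 16 mm, beside the carousel on the mat; origin at the centre of its underside. To be left alone
- bearing: Loose ball bearing, 26 mm across, 8 mm high, lying near the front edge between vice and carousel; origin at the centre of its underside. To be left alone

How it is judged:
By the outcome, as a careful person would: the job done as asked, in the order asked, and still so for the second after the job is handed in, with the robot touching nothing.
It also fails if it takes over 51 s, if anything falls off the work surface, if the arm or the gripper's body presses on something with over 40 N, if the wrist force passes 120 N, or if a joint passes its speed limit or range.

## Working session

There is one attempt and no reset: what is moved stays moved. The work goes in short steps, Python scripts to look and compute and a tool call to move; the robot and the scene stay as the last step left them, time stands still between calls to the robot, and variables do not carry over. Pictures are saved under pics/ and viewed, and the job is handed in when it is done.

Besides the shell and the picture viewer there is one more tool, called after "Call:" in YAML: its name, and indented under it one key for each argument. step_arm: Moves the arm, as the interface text tells. Its arguments: {"type":"object","properties":{"moves":{"type":"array","items":{"type":"array","items":{"type":"number"}}},"newtons":{"type":"number"}},"required":["moves"]}

```bash
mkdir -p pics; ls; cat > h.py <<'E'
import numpy as np, cv2
from station import ctrl
from scipy.spatial.transform import Rotation as Ro
def px(im,X):
    c=im['R']@np.array(X)+im['t']; u=im['camera_matrix']@c; return u[:2]/u[2]
def back(im,uv,z):
    d=np.linalg.inv(im['camera_matrix'])@np.array([uv[0],uv[1],1.]); R=im['R'];o=-R.T@im['t'];d=R.T@d
    return o+d*(z-o[2])/d[2]
def shot(name,fn):
    o=ctrl.get_obs(); im=ctrl.get_image(name)
    if name=='wrist':
        T=np.eye(4);T[:3,:3]=Ro.from_rotvec(o['tool_rot']).as_matrix();T[:3,3]=o['tool_pos']
        W=np.linalg.inv(T@im['T_tool_cam']); im['R']=W[:3,:3]; im['t']=W[:3,3]
    cv2.imwrite('pics/'+fn,im['color'][:,:,::-1]); return im
E
python3 - <<'E'
from h import *
print(ctrl.get_obs())
for n in ['scene','top']:
    im=shot(n,n+'1.png'); print(n,-im['R'].T@im['t'])
    for q in ['carrier_top','nest_mouth','knob_grip','lens_head','collet_box_1','bearing']:
        print(q,[(np.round(d['bbox']),round(d['p'],2)) for d in ctrl.spot_in(im,q)[:3]])
E
```

```text
pics
{'t': 0.0, 'q': array([-1.30297557e+00,  5.33654433e-02,  1.61426622e+00,  2.19734779e-05,
        1.47597343e+00, -1.18943732e-01]), 'dq': array([ 0.00019787,  0.00032222, -0.00161372,  0.00031676, -0.00179359,
        0.00032026]), 'effort': array([-1.41855417e-04, -3.93679225e+01, -3.70176709e+01, -2.23039278e-04,
        6.91436377e-03,  4.92748967e-06]), 'tool_pos': array([ 0.23562411, -0.5782325 ,  0.23007427]), 'tool_rot': array([-3.08106247e+00, -6.03359497e-01,  2.00702308e-04]), 'contact_force': array([-0.20437199,  0.15298908,  0.24850032]), 'wrist_torque': array([0.03461005, 0.01614714, 0.05687692]), 'opening': 0.08564251770450722}
scene [-0.20266464  0.75510971  0.64658375]
carrier_top []
nest_mouth [(array([287., 187., 368., 250.]), 0.77), (array([295., 157., 324., 191.]), 0.7)]
knob_grip [(array([285., 188., 372., 246.]), 0.75), (array([243., 233., 280., 272.]), 0.53)]
lens_head [(array([294., 155., 320., 191.]), 0.83)]
collet_box_1 [(array([246., 234., 282., 270.]), 0.75)]
bearing []
top [0.30350439 0.36244479 0.90556497]
carrier_top [(array([332., 180., 345., 192.]), 0.59)]
nest_mouth [(array([258., 157., 356., 253.]), 0.9)]
knob_grip [(array([258., 155., 357., 256.]), 0.74)]
lens_head [(array([300., 118., 328., 173.]), 0.62)]
collet_box_1 [(array([206., 196., 247., 230.]), 0.75)]
bearing [(array([409., 241., 428., 255.]), 0.45)]
```

```bash
python3 - <<'E'
import cv2
a=cv2.imread('pics/top1.png'); cv2.imwrite('pics/top1z.png',cv2.resize(a[100:270,190:440],None,fx=3.2,fy=3.2,interpolation=2))
a=cv2.imread('pics/scene1.png'); cv2.imwrite('pics/scene1z.png',cv2.resize(a[140:280,230:390],None,fx=4,fy=4,interpolation=2))
E
```

```text
(no output)
```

View pics/top1.png

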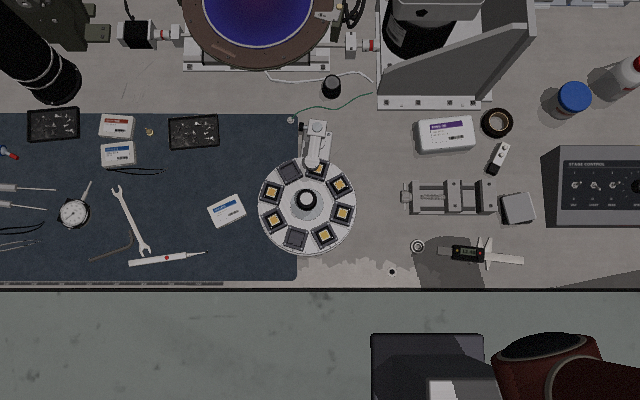

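View pics/top1z.png

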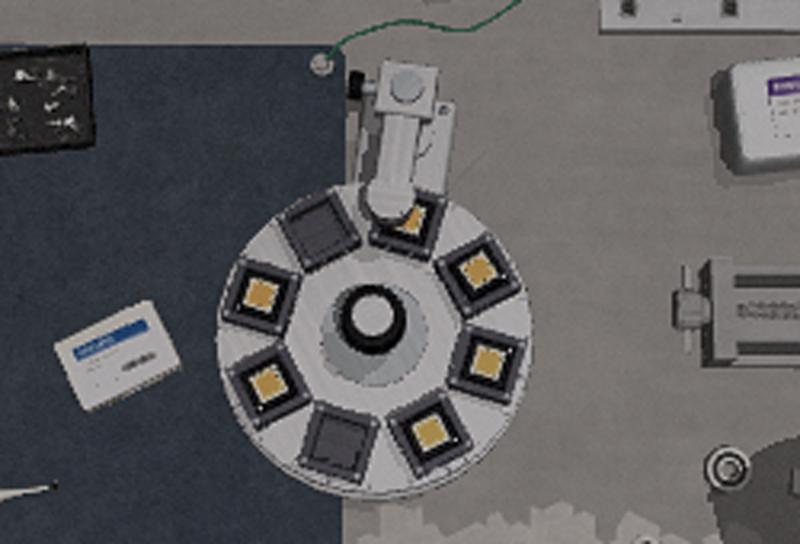

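View pics/scene1z.png

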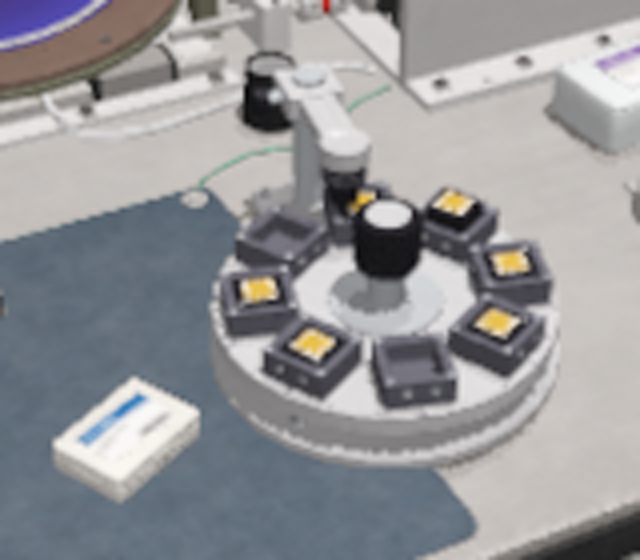

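The proud carrier is the one at zoom (480,270) in the top view, next to the lens; its dark sides show in the scene view at (452,210). Next I'll fit the dial geometry.

```bash
cat > fit.py <<'E'
from h import *
from scipy.optimize import least_squares
def run():
    im=shot('top','t.png')
    z=lambda u,v:(190+u/3.2-.0,100+v/3.2)
    P=[(480,270,.0617,0),(487,363,.054,1),(430,432,.054,2),(341,442,.054,3),(270,382,.054,4),(262,295,.054,5),(321,230,.054,6)]
    f=lambda p:np.concatenate([px(im,[p[0]+.066*np.cos(p[2]-k*np.pi/4*p3),p[1]+.066*np.sin(p[2]-k*np.pi/4*p3),h])-z(u,v) for u,v,h,k in P])
    for p3 in (1,-1):
        c=back(im,z(375,330),.054)
        best=min((least_squares(f,[c[0],c[1],a]) for a in (0,2,4)),key=lambda r:r.cost)
        print(p3,best.x,np.degrees(best.x[2]),best.cost, np.abs(best.fun).max())
    print('knob top',back(im,z(375,315),.093))
    print('pillar',back(im,z(407,88),.102),'clamp collar',back(im,z(390,200),.098))
    print('box',back(im,z(117,355),.016),'bearing',back(im,z(728,467),.008))
run()
E
python3 fit.py
```

```text
1 [ 0.45936218  0.37583802 -1.07748852] -61.73554492873005 1.3904852219251376 1.0788154354076198
-1 [0.44282798 0.38017901 3.72282967] 213.30242769026768 7671.3815878108835 61.813721615654
knob top [0.45952208 0.37527189 0.093     ]
pillar [0.58249994 0.35860962 0.102     ] clamp collar [0.52117711 0.36754529 0.098     ]
box [0.450333   0.52519283 0.016     ] bearing [0.3872886  0.17268167 0.008     ]
```

```bash
python3 - <<'E'
from h import *
o=ctrl.get_obs(); im=shot('wrist','w1.png')
print(im['T_tool_cam'],im['camera_matrix']); print(Ro.from_rotvec(o['tool_rot']).as_matrix())
print(ctrl.get_obs()['t'])
E
```

```text
[[ 2.09090574e-04 -9.65172141e-01 -2.61615547e-01  6.56054522e-02]
 [ 9.99999752e-01  3.77735288e-04 -5.94341795e-04 -8.52485621e-05]
 [ 6.72463566e-04 -2.61615358e-01  9.65171981e-01 -1.43071645e-01]
 [ 0.00000000e+00  0.00000000e+00  0.00000000e+00  1.00000000e+00]] [[327.43558608   0.         322.72087442]
 [  0.         327.43558608 200.35312589]
 [  0.           0.           1.        ]]
[[ 9.26115191e-01  3.77240843e-01 -4.37595142e-06]
 [ 3.77240843e-01 -9.26115191e-01  2.57408661e-06]
 [-3.08158448e-06 -4.03468831e-06 -1.00000000e+00]]
0.8
```

View pics/w1.png

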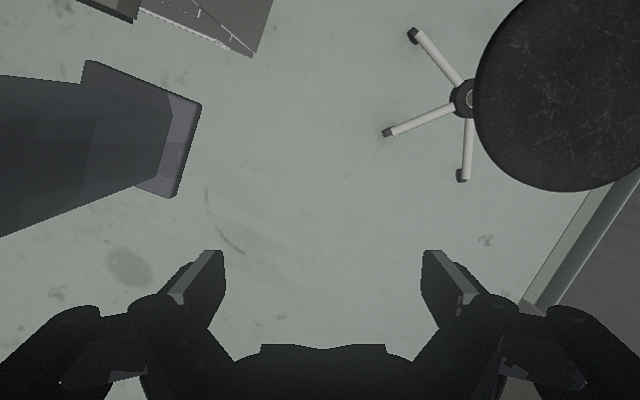

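View pics/scene1.png

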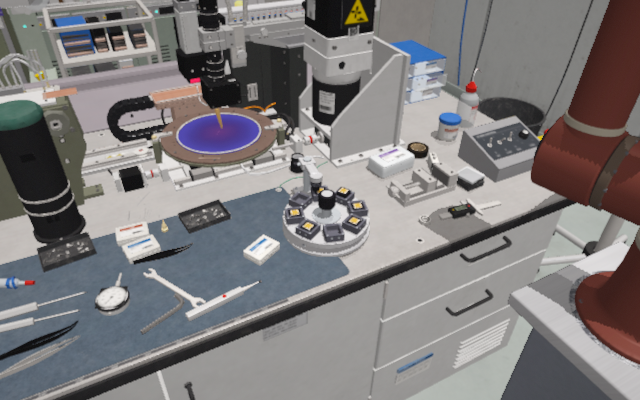

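```bash
python3 - <<'E'
from h import *
im=shot('top','t2.png')
for uv in [(380,105),(540,0),(530,160),(430,240),(590,170)]: print(uv,back(im,uv,0.0)[:2],back(im,uv,0.25)[:2])
E
```

```text
(380, 105) [0.66473196 0.23483014] [0.56500759 0.27006081]
(540, 0) [ 0.89445892 -0.09954514] [0.73131366 0.02799677]
(530, 160) [ 0.55416296 -0.05211679] [0.48496346 0.06233154]
(430, 240) [0.39916604 0.14723781] [0.37275666 0.20665016]
(590, 170) [ 0.53474127 -0.16626456] [ 0.47090353 -0.02030337]
```

Call:
step_arm:
  moves:
    - [0, 0.05, 0.06, 0.005, 1]
    - [0, 0.05, 0.06, 0.005, 1]
    - [0, 0.05, 0.06, 0.005, 1]
    - [0, 0.05, 0.06, 0.005, 1]
    - [0, 0.05, 0.06, 0.005, 1]
    - [0, 0, 0.0625, 0, 1]
    - [0, 0, 0.0625, 0, 0]
    - [0, 0, 0.0625, 0, 0]
    - [0, 0, 0.0625, 0, 0]
    - [0, -0.0125, 0.0625, 0, 0]
    - [0, -0.0125, 0.0625, 0, 0]
    - [0, -0.0125, 0.0625, 0, 0]
    - [0, -0.0125, 0.0625, 0, 0]
    - [0, -0.0125, 0.0625, 0, 0]
    - [0, -0.0125, 0.0625, 0, 0]

```text
t: 2.72
tool_pos: [0.3626, 0.2808, 0.2552]
tool_rot: [3.046, 0.755, 0.022]
contact_force: [0.6, -0.2, -0.8]
opening: -0.0002
```

Call:
step_arm:
  moves:
    - [0, 0.025, 0.035, 0, 0]
    - [0, 0.02, 0.035, 0, 0]
    - [0, 0, 0, 0, 0]
    - [0, 0, 0, 0, 0]

```text
t: 3.22
tool_pos: [0.4062, 0.3571, 0.2553]
tool_rot: [3.043, 0.768, 0.023]
contact_force: [0.0, -0.0, -1.0]
opening: 0.0002
```

```bash
python3 - <<'E'
from h import *
im=shot('wrist','w2.png'); o=ctrl.get_obs(); print(o['t'],o['tool_pos'],o['tool_rot'],o['q'],np.abs(o['dq']).max(), im['shot'])
np.savez('w2.npz',R=im['R'],t=im['t'],K=im['camera_matrix'])
for q in ['carrier_top','nest_mouth','knob_grip','lens_head']:
    print(q,[(np.round(d['bbox']),round(d['p'],2)) for d in ctrl.spot_in(im,q)[:3]])
E
```

```text
3.275 [0.406155   0.35694512 0.25530314] [3.04348233 0.7674783  0.02283827] [ 0.58722616 -0.17109185  1.78748738 -0.00746129  1.51239824  1.66436828] 0.016961682073315214 6
carrier_top [(array([382., 113., 408., 138.]), 0.6)]
nest_mouth [(array([248.,  33., 410., 204.]), 0.97)]
knob_grip [(array([246.,  32., 415., 205.]), 0.97)]
lens_head [(array([359.,   1., 448.,  84.]), 0.91)]
```

View pics/w2.png

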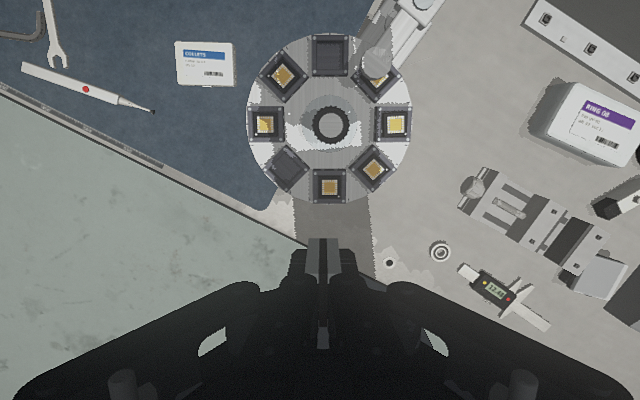

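```bash
python3 - <<'E'
import cv2
a=cv2.imread('pics/w2.png'); cv2.imwrite('pics/w2z.png',cv2.resize(a[0:215,235:450],None,fx=2.7,fy=2.7,interpolation=2))
E
```

```text
(no output)
```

View pics/w2z.png

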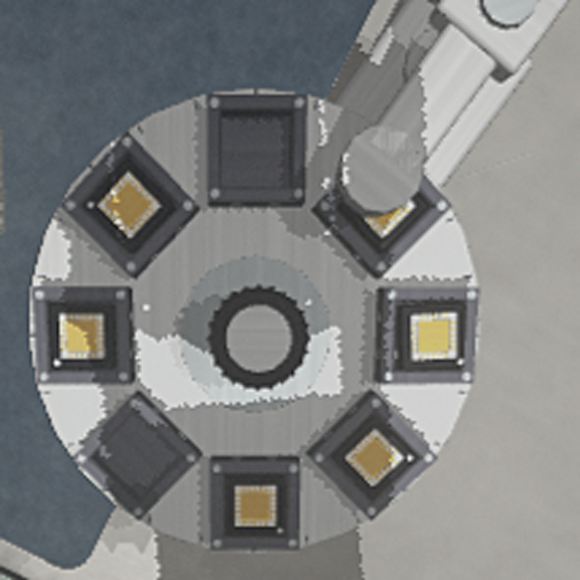

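```bash
cat > fit2.py <<'E'
from h import *
from scipy.optimize import least_squares
im=dict(np.load('w2.npz')); im['camera_matrix']=im['K']
print('cam',-im['R'].T@im['t'])
z=lambda u,v:(235+u/2.7,v/2.7)
P=[(432,335,.054,0),(375,456,.054,1),(254,504,.054,2),(137,454,.054,3),(82,336,.054,4),(131,205,.054,5),(257,150,.054,6)]
f=lambda p:np.concatenate([px(im,[p[0]+.066*np.cos(p[2]-k*np.pi/4),p[1]+.066*np.sin(p[2]-k*np.pi/4),h])-z(u,v) for u,v,h,k in P])
r=least_squares(f,[.459,.3755,-1.08]);p=r.x
print(p,np.degrees(p[2]),np.round(r.fun.reshape(-1,2)*2.7,1))
for n,u,v,h in [('knob',259,337,.093),('collar',383,165,.098),('collar2',380,172,.098),('pillar',507,5,.102)]:
    X=back(im,z(u,v),h); d=X[:2]-p[:2]; print(n,X,np.hypot(*d),np.degrees(np.arctan2(d[1],d[0])))
E
python3 fit2.py
```

```text
cam [0.4617653  0.38831975 0.39927286]
[ 0.45943237  0.37625281 -1.07730926] -61.725273983276836 [[-2.2  0.2]
 [-0.7  0.7]
 [ 1.5  0.8]
 [ 0.2  2.7]
 [ 1.  -1.2]
 [-0.6 -0.6]
 [ 0.8 -2.2]]
knob [0.45950273 0.37659522 0.093     ] 0.000349562283187872 78.38890945533649
collar [0.52491409 0.36768756 0.098     ] 0.06603952424448116 -7.452190273596992
collar2 [0.5226766  0.36746896 0.098     ] 0.06385129933348088 -7.907105256257983
pillar [0.58039146 0.35800374 0.102     ] 0.12232796460341247 -8.579499663808537
```

Call:
step_arm:
  moves:
    - [0, 0.03, -0.013, -0.02, 0]
    - [0, 0.03, -0.013, -0.04, 0]
    - [0, 0.02, -0.011, -0.04, 0]
    - [0, 0, 0, -0.04, 0]
    - [0, 0, 0, 0, 0]

```text
t: 4.1
tool_pos: [0.489, 0.3163, 0.1161]
tool_rot: [3.047, 0.763, 0.036]
contact_force: [-0.5, 0.2, 0.4]
opening: 0.0
```

```bash
python3 - <<'E'
from h import *
im=shot('wrist','w3.png'); o=ctrl.get_obs(); print(o['t'],o['tool_pos'],o['tool_rot'],o['q'],np.abs(o['dq']).max(),o['contact_force'])
R=Ro.from_rotvec(o['tool_rot']).as_matrix(); print(R)
np.savez('w3.npz',R=im['R'],t=im['t'],K=im['camera_matrix'])
a=cv2.imread('pics/w3.png'); cv2.imwrite('pics/w3z.png',cv2.resize(a[0:360,100:540],None,fx=1.6,fy=1.6,interpolation=2))
T=np.array([.4594+.066*np.cos(np.radians(-61.7)),.3763+.066*np.sin(np.radians(-61.7)),.0617]); print(T, px(im,T))
E
```

```text
4.15 [0.49070327 0.31728333 0.11900667] [-3.04651435 -0.76317314 -0.04384384] [ 0.44907095  0.03489105  1.82525301 -0.00528435  1.2539821   1.53053306] 0.05490994171874455 [ 0.37162176 -0.63658006  0.1136504 ]
[[ 0.88153682  0.47134696  0.02692342]
 [ 0.47132919 -0.88192631  0.00740066]
 [ 0.02723276  0.00616584 -0.9996101 ]]
[0.49068982 0.31818849 0.0617    ] [321.2969785  217.00744017]
```

View pics/w3z.png

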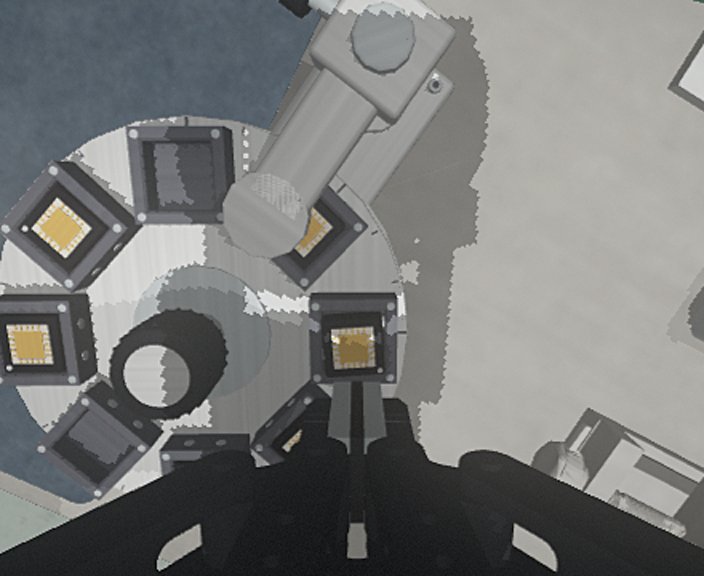

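Call:
step_arm:
  moves:
    - [0, 0, 0.001, -0.015, 0]
    - [0, 0, 0, -0.015, 0]
    - [0, 0, 0, -0.012, 0]
    - [0, 0, 0, 0, 0]
    - [0, 0, 0, 0, 0]

```text
t: 4.78
tool_pos: [0.4933, 0.3204, 0.0805]
tool_rot: [-3.044, -0.764, -0.059]
contact_force: [-0.2, 0.2, -0.2]
opening: 0.0002
```

```bash
cat > st.py <<'E'
from h import *
o=ctrl.get_obs(); R=Ro.from_rotvec(o['tool_rot']).as_matrix()
print(o['t'],o['tool_pos'],R[:,2],np.degrees(np.arctan2(R[1,0],R[0,0])),'q6',o['q'][5],np.abs(o['dq']).max(),o['contact_force'],o['wrist_torque'],o['opening'])
E
python3 st.py
```

```text
4.775 [0.49331342 0.32041285 0.08051852] [ 0.03563532  0.01171746 -0.99929616] 28.200697136900487 q6 1.532680820532501 0.005230422840997522 [-0.2291789   0.21087264 -0.20008746] [-0.01505978  0.00892486  0.03303253] 0.0002450883028124163
```

Call:
step_arm:
  moves:
    - [0, 0, 0, 0.03, 0]
    - [0, -0.003, -0.002, 0.015, 4]
    - [0, 0, 0, 0, 10.5]
    - [0, 0, 0, 0, 10.5]
    - [0, 0, 0, 0, 10.5]
    - [0, 0, 0, 0, 10.5]
    - [0, 0, 0, 0, 10.5]
    - [0, 0, 0, 0, 10.5]
    - [0, 0, 0, 0, 10.5]
    - [0, 0, 0, 0, 10.5]
    - [0, 0, 0, 0, 10.5]
    - [0, 0, 0, 0, 10.5]
    - [0, 0, 0, 0, 10.5]
    - [0, 0, 0, 0, 10.5]
    - [0, 0, 0, 0, 10.5]
    - [0, 0, 0, 0, 10.5]
    - [0, 0, 0, 0, 10.5]
    - [0, 0, 0, 0, 10.5]
    - [0, 0, 0, 0, 0]
    - [0, 0, 0, 0, 0]

```text
t: 7.28
tool_pos: [0.4962, 0.3216, 0.1398]
tool_rot: [0.647, -3.035, -0.019]
contact_force: [-1.2, -0.1, -0.3]
opening: -0.0
```

```bash
python3 st.py
```

```text
7.275 [0.49621498 0.32161888 0.13980279] [-0.04018453  0.00375779 -0.99918521] -155.8997166797735 q6 -1.5564571052862926 0.0045374006112856285 [-1.19531787 -0.06872741 -0.30487163] [-0.03703488 -0.00748821  0.00166908] -4.846639067325766e-05
```

Call:
step_arm:
  moves:
    - [0, 0, 0, 0.02, 2]
    - [0, 0, 0, -0.03, 2]
    - [0, 0, 0, 0.02, 0]
    - [0, 0, 0, -0.03, 0]
    - [0, 0, 0, 0, 0]

```text
t: 7.9
tool_pos: [0.5007, 0.3237, 0.1319]
tool_rot: [0.755, -3.021, -0.02]
contact_force: [0.3, -0.2, -0.1]
opening: 0.0001
```

```bash
python3 st.py
```

```text
7.9 [0.50068962 0.32372468 0.13187171] [-0.02939157  0.00605032 -0.99954966] -151.91013021713525 q6 -1.6248019222890695 0.1221936346475921 [ 0.31188837 -0.20100386 -0.06208818] [-0.0058679  -0.00030564  0.05693302] 7.767739880681776e-05
```

Call:
step_arm:
  moves:
    - [0, -0.004, -0.002, -0.025, 0]
    - [0, 0, 0, 0.015, 0]
    - [0, -0.003, -0.002, -0.025, 0]
    - [0, 0, 0, 0.015, 0]
    - [0, -0.003, -0.001, -0.025, 0]
    - [0, -0.002, -0.001, 0, 0]
    - [0, 0, 0, 0, 0]

```text
t: 8.78
tool_pos: [0.504, 0.3252, 0.1199]
tool_rot: [-0.758, 3.035, 0.034]
contact_force: [-0.2, 0.0, 0.8]
opening: -0.0004
```

```bash
python3 st.py
```

```text
8.775 [0.50401001 0.32523315 0.11993536] [ 0.0079395   0.02413848 -0.9996771 ] -151.9785184606075 q6 -1.6252710725602442 0.020605106916933433 [-0.15979884  0.04211112  0.83986248] [-0.04164919  0.04273387 -0.00626022] -0.0004143993428936298
```

Call:
step_arm:
  moves:
    - [0, -0.005, -0.003, -0.012, 0]
    - [0, -0.005, -0.003, -0.012, 0]
    - [0, -0.004, -0.002, -0.012, 0]
    - [0, 0, 0, -0.006, 0]
    - [0, 0, 0, 0, 0]
    - [0, 0, 0, 0, 0]

```text
t: 9.52
tool_pos: [0.4895, 0.3168, 0.077]
tool_rot: [-0.757, 3.033, 0.034]
contact_force: [0.6, 0.2, 0.1]
opening: 0.0001
```

```bash
python3 st.py
```

```text
9.525 [0.489461   0.31681972 0.07696441] [ 0.00924302  0.02472349 -0.9996516 ] -151.98671456755432 q6 -1.6292317172048396 0.004444171665444763 [0.63066913 0.21272788 0.11463894] [-0.01271321  0.01691604  0.02978191] 0.00014692708288468112
```

Call:
step_arm:
  moves:
    - [0, 0.0025, 0.002, -0.006, 0]
    - [0, 0, 0, -0.005, 0]
    - [0, 0, 0, -0.003, 0]
    - [0, 0, 0, 0, 0]

```text
t: 10.02
tool_pos: [0.4928, 0.3193, 0.0626]
tool_rot: [-0.757, 3.032, 0.034]
contact_force: [0.5, -0.6, 0.3]
opening: 0.0003
```

```bash
python3 st.py; python3 - <<'E'
from h import *
im=shot('wrist','w4.png')
a=cv2.imread('pics/w4.png'); cv2.imwrite('pics/w4z.png',cv2.resize(a[0:360,100:540],None,fx=1.6,fy=1.6,interpolation=2))
E
```

```text
10.025 [0.49282145 0.31930909 0.06260554] [ 0.01033974  0.02524491 -0.99962782] -151.98282380452324 q6 -1.62841833977599 0.0028996279958444443 [ 0.53469291 -0.62856221  0.28264651] [-0.00388008  0.03313774 -0.01408519] 0.00031071918551453027
```

View pics/w4z.png

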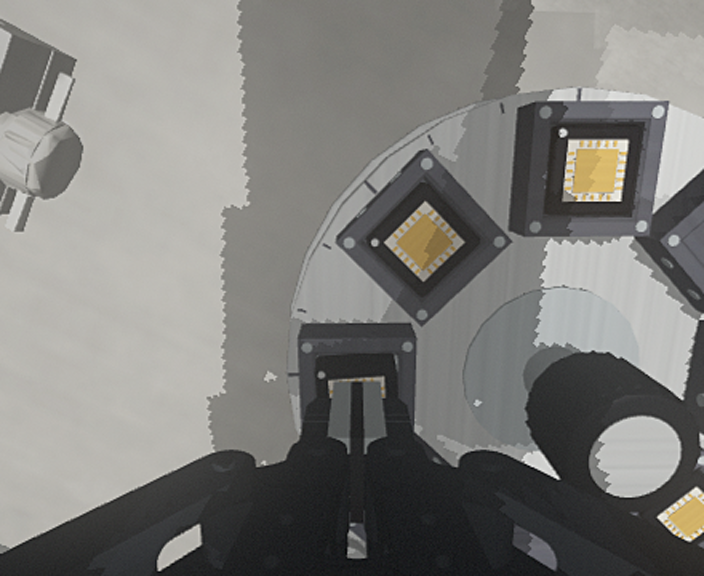

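Call:
step_arm:
  moves:
    - [0, -0.001, -0.0005, -0.002, 0]
    - [0, 0, 0, -0.002, 0]
    - [0, 0, 0, -0.001, 0]

```text
t: 10.45
tool_pos: [0.4934, 0.3196, 0.0603]
tool_rot: [-0.756, 3.028, 0.036]
contact_force: [-1.7, -1.0, 5.1]
opening: -0.0001
```

```bash
python3 st.py
```

```text
10.45 [0.493404   0.31957262 0.06034588] [ 0.01398669  0.02700996 -0.99953731] -151.98291943293256 q6 -1.6286518338085372 0.008888381828309398 [-1.68087679 -0.96206181  5.14761291] [-0.14718805  0.18642128 -0.00830205] -5.340029275818812e-05
```

Call:
step_arm:
  moves:
    - [0, -0.0015, -0.001, -0.003, 0]
    - [0, -0.001, 0, -0.003, 0]
    - [0, 0, 0, -0.003, 0]

```text
t: 10.82
tool_pos: [0.4933, 0.3195, 0.0539]
tool_rot: [-0.754, 3.022, 0.037]
contact_force: [-2.4, -0.5, 13.7]
opening: 0.0001
```

```bash
python3 st.py
```

```text
10.825 [0.49332517 0.31951123 0.05392894] [ 0.02004816  0.02960677 -0.99936055] -151.99313212950474 q6 -1.6286968771962131 0.03416778195280956 [-2.35177251 -0.53041843 13.74355652] [-0.00650823  0.39422192  0.05354715] 8.98090735149611e-05
```

Call:
step_arm:
  moves:
    - [0, -0.002, -0.001, -0.003, 0]
    - [0, 0, 0, -0.003, 0]

```text
t: 11.08
tool_pos: [0.4961, 0.321, 0.0541]
tool_rot: [-0.752, 3.011, 0.041]
contact_force: [-1.1, -1.0, 12.1]
opening: 0.0001
```

```bash
python3 st.py
```

```text
11.075 [0.49612247 0.32101456 0.05407204] [ 0.03050378  0.03490804 -0.9989249 ] -151.98118677757722 q6 -1.629183921786472 0.04984275896351789 [-1.11458817 -0.9994351  12.11135093] [-0.07991553  0.17959878 -0.01310551] 0.00012933653743377107
```

Call:
step_arm:
  moves:
    - [0, 0, 0, 0.01, 0]
    - [0, -0.015, -0.01, 0.03, 0]
    - [0, -0.03, -0.01, 0.03, 0]
    - [0, -0.03, 0.02, 0.03, 0]
    - [0, 0, 0.02, 0, 0]
    - [0, 0, 0, 0, 0]

```text
t: 11.82
tool_pos: [0.4165, 0.3399, 0.1528]
tool_rot: [-0.752, 3.018, 0.039]
contact_force: [0.5, -0.8, 0.6]
opening: -0.0001
```

```bash
python3 st.py; python3 - <<'E'
from h import *
im=shot('wrist','w5.png')
np.savez('w5.npz',R=im['R'],t=im['t'],K=im['camera_matrix'])
a=cv2.imread('pics/w5.png'); cv2.imwrite('pics/w5z.png',cv2.resize(a[0:360,100:540],None,fx=1.6,fy=1.6,interpolation=2))
im=shot('scene','s5.png'); cv2.imwrite('pics/s5z.png',cv2.resize(cv2.imread('pics/s5.png')[140:280,230:390],None,fx=4,fy=4,interpolation=2))
E
```

```text
11.825 [0.41647886 0.33993406 0.15284972] [ 0.02359672  0.0316124  -0.99922162] -152.02839039670857 q6 -1.5248606287941644 0.02462261798559633 [ 0.49896123 -0.81226399  0.58897798] [-0.03946462 -0.00356731  0.05447481] -8.200511907388335e-05
```

View pics/w5z.png

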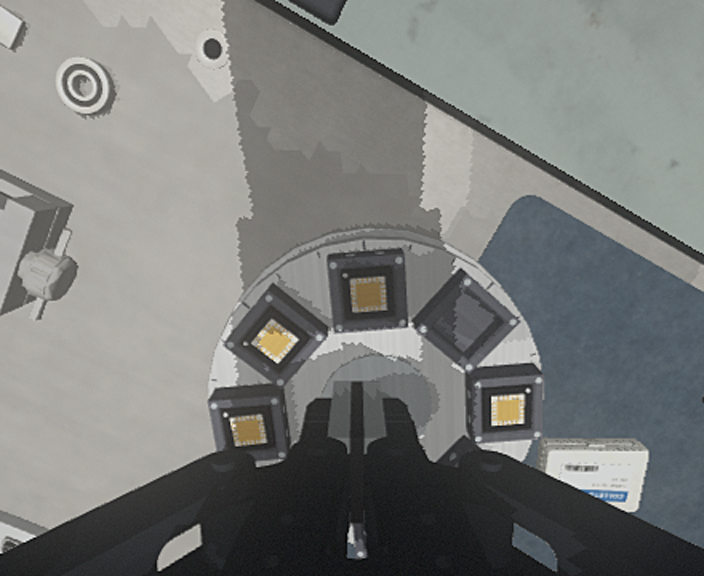

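View pics/s5z.png

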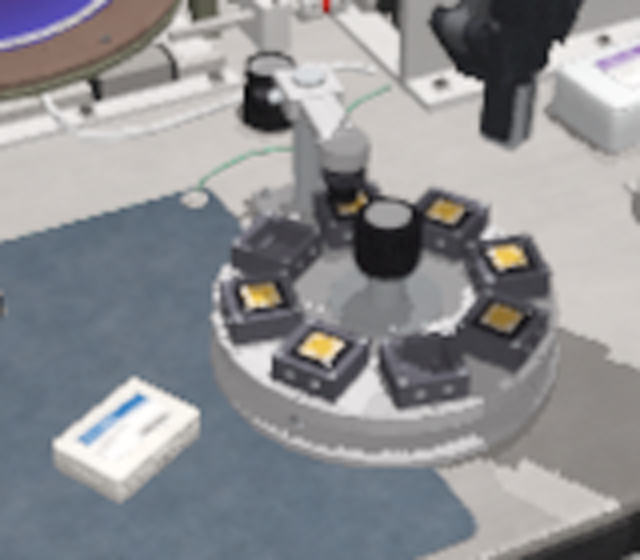

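```bash
python3 - <<'E'
from h import *
im=shot('top','t6.png'); cv2.imwrite('pics/t6z.png',cv2.resize(cv2.imread('pics/t6.png')[100:270,190:440],None,fx=3.2,fy=3.2,interpolation=2))
E
```

```text
(no output)
```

View pics/t6z.png

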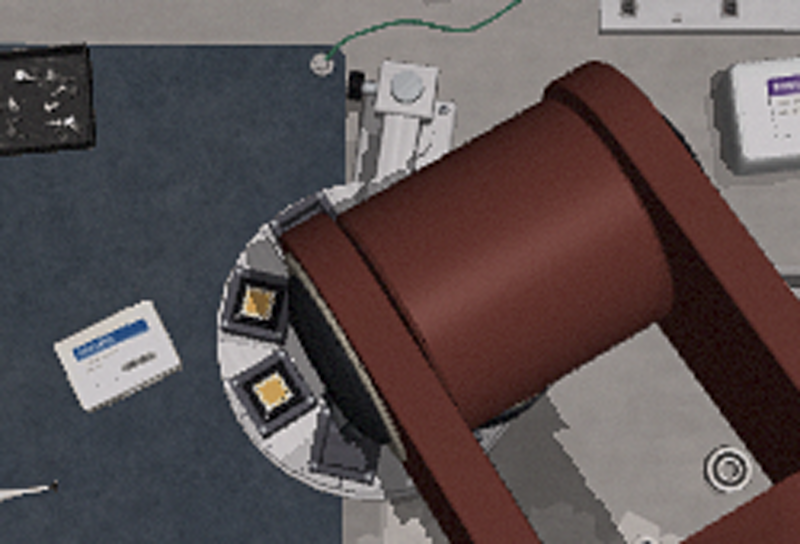

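```bash
python3 - <<'E'
from h import *
from scipy.optimize import least_squares
im=dict(np.load('w5.npz')); im['camera_matrix']=im['K']
z=lambda u,v:(100+u/1.6,v/1.6)
P=[(368,294),(467,320),(508,408),(275,340),(248,428)]
for u,v in P:
    X=back(im,z(u,v),.054); d=X[:2]-[.4594,.3763]; a=np.degrees(np.arctan2(d[1],d[0])); print(X[:2],np.hypot(*d),a,(a+61.7)%45)
w=[(258,303),(275,391)]
im=shot('top','t7.png')
for u,v in w:
    X=back(im,(190+u/3.2,100+v/3.2),.054); d=X[:2]-[.4594,.3763]; a=np.degrees(np.arctan2(d[1],d[0])); print(X[:2],np.hypot(*d),a,(a+61.7)%45)
E
```

```text
[0.40366908 0.34158664] 0.06565784805513859 -148.08228145255578 3.617718547444227
[0.39283163 0.3898111 ] 0.0679256730811578 168.52677057282077 5.226770572820783
[0.4230243  0.43287561] 0.06726061860104413 122.73928552738313 4.439285527383134
[0.44473652 0.31271937] 0.06524962564390131 -102.98694372778625 3.7130562722137483
[0.49400516 0.32094091] 0.0652851142465416 -57.9903526762023 3.7096473237977037
[0.47360062 0.44099626] 0.06623642724783663 77.62008548879793 4.320085488797929
[0.42423855 0.43067211] 0.06475070204268976 122.89000866448023 4.590008664480251
```

Call:
step_arm:
  moves:
    - [0, 0.02, 0.01, 0, -8]
    - [0, 0.02, 0.01, 0, -8]
    - [0, 0, 0, 0, -8]
    - [0, 0, 0, 0, -8]
    - [0, 0, 0, 0, -8]
    - [0, 0, 0, 0, -8]
    - [0, 0, 0, 0, 0]

```text
t: 12.9
tool_pos: [0.4591, 0.3535, 0.1443]
tool_rot: [0.596, 3.058, 0.005]
contact_force: [0.0, -1.0, -0.5]
opening: 0.0001
```

```bash
python3 st.py; python3 - <<'E'
from h import *
im=shot('wrist','w6.png')
np.savez('w6.npz',R=im['R'],t=im['t'],K=im['camera_matrix'])
for a in (-61.7,-57.5,-53): print(px(im,[.4594+.066*np.cos(np.radians(a)),.3763+.066*np.sin(np.radians(a)),.054]))
a=cv2.imread('pics/w6.png'); cv2.imwrite('pics/w6z.png',cv2.resize(a[0:360,100:540],None,fx=1.6,fy=1.6,interpolation=2))
E
```

```text
12.9 [0.45908471 0.35352243 0.14431149] [ 0.02607358 -0.00162579 -0.9996587 ] 157.95300356972902 q6 -0.6473073320806895 0.007306140208024747 [ 0.02877456 -0.97675603 -0.46482421] [ 0.01390482 -0.00749955  0.03321696] 0.00014862169490863805
[295.02839334 254.41160249]
[300.04719405 257.84489023]
[305.67187883 261.12450931]
```

View pics/w6z.png

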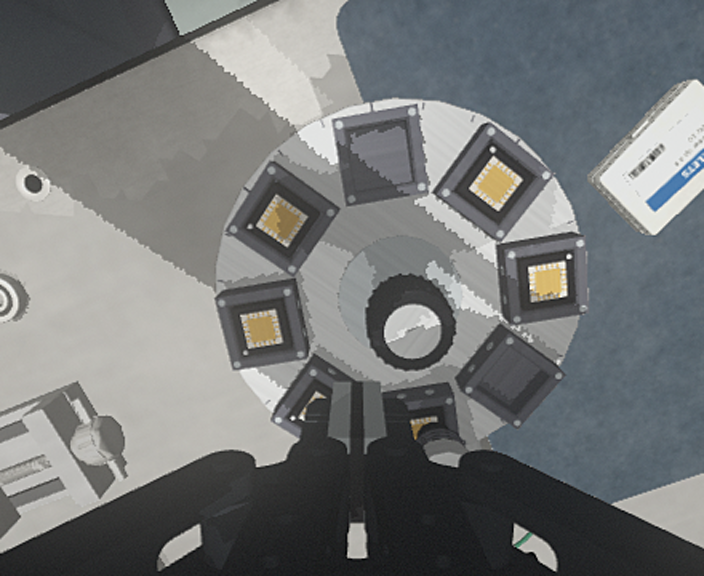

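Call:
step_arm:
  moves:
    - [0, 0, 0.012, 0, 0]
    - [0, 0, 0.011, 0, 0]
    - [0, 0, 0, 0, 0]

```text
t: 13.32
tool_pos: [0.4592, 0.3779, 0.1438]
tool_rot: [0.591, 3.06, 0.005]
contact_force: [-0.5, 0.2, 0.1]
opening: -0.0001
```

```bash
python3 st.py; python3 - <<'E'
from h import *
im=shot('wrist','w7.png')
np.savez('w7.npz',R=im['R'],t=im['t'],K=im['camera_matrix'])
a=cv2.imread('pics/w7.png'); cv2.imwrite('pics/w7z.png',cv2.resize(a[120:320,180:460],None,fx=2.8,fy=2.8,interpolation=2))
im=shot('scene','s7.png'); cv2.imwrite('pics/s7z.png',cv2.resize(cv2.imread('pics/s7.png')[140:280,230:390],None,fx=4,fy=4,interpolation=2))
E
```

```text
13.325 [0.45917346 0.37790484 0.14375809] [ 0.02539287 -0.0017506  -0.99967602] 158.13846712512034 q6 -0.6146464213864343 0.005365399214576726 [-0.47898342  0.16965229  0.0785041 ] [ 0.01302756 -0.02584354 -0.03982502] -6.269383463050919e-05
```

View pics/w7z.png

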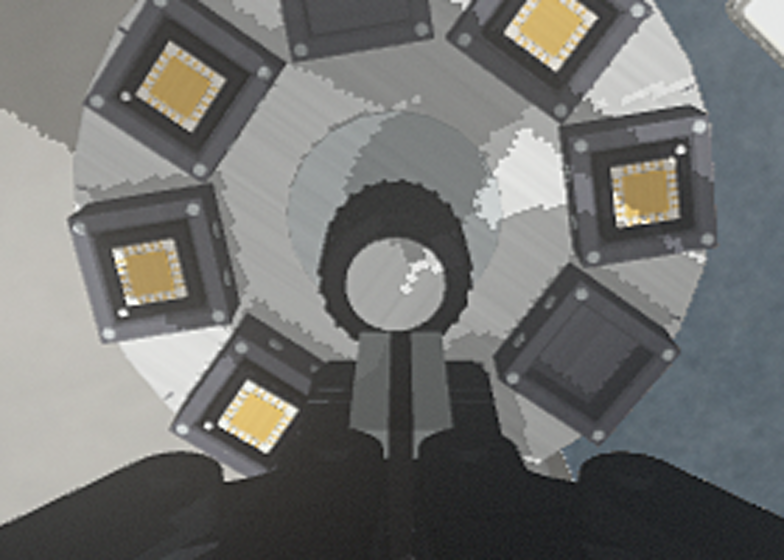

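View pics/s7z.png

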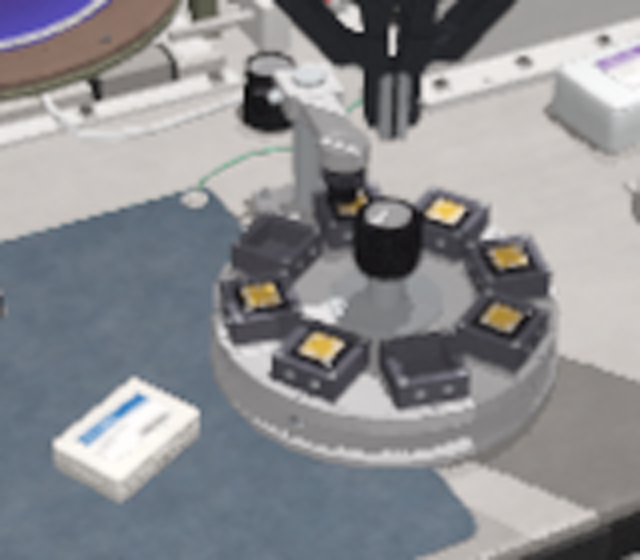

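Call:
step_arm:
  moves:
    - [0, 0.01, -0.015, 0, -10.5]
    - [0, 0.01, -0.015, 0, -10.5]
    - [0, 0.01, -0.015, 0, -10.5]
    - [0, 0.005, -0.01, 0, -10.5]
    - [0, 0, 0, 0, -10.5]
    - [0, 0, 0, 0, -10.5]
    - [0, 0, 0, 0, -10.5]
    - [0, 0, 0, 0, -10.5]
    - [0, 0, 0, 0, -10.5]
    - [0, 0, 0, 0, -10.5]
    - [0, 0, 0, 0, -10.5]
    - [0, 0, 0, 0, -8]
    - [0, 0, 0, -0.02, 0]
    - [0, 0, 0, -0.02, 0]
    - [0, 0, 0, 0, 0]

```text
t: 15.3
tool_pos: [0.4938, 0.318, 0.1004]
tool_rot: [3.006, 0.859, -0.038]
contact_force: [0.4, 0.4, -0.2]
opening: 0.0001
```

```bash
python3 st.py; python3 - <<'E'
from h import *
im=shot('wrist','w8.png')
np.savez('w8.npz',R=im['R'],t=im['t'],K=im['camera_matrix'])
for a in (-61.7,-57.5,-53): print((px(im,[.4594+.066*np.cos(np.radians(a)),.3763+.066*np.sin(np.radians(a)),.054])-[180,60])*2.8)
a=cv2.imread('pics/w8.png'); cv2.imwrite('pics/w8z.png',cv2.resize(a[60:260,180:460],None,fx=2.8,fy=2.8,interpolation=2))
E
```

```text
15.3 [0.49381938 0.31798429 0.10040234] [-0.0189942  -0.021691   -0.99958427] 31.87808209908562 q6 1.4686677316481285 0.016348995289498035 [ 0.40288586  0.38103102 -0.21161709] [ 0.0273851   0.03390859 -0.03063792] 6.797516908868817e-05
[390.75108146 461.61971246]
[391.27361289 440.76580705]
[390.01582053 418.1217374 ]
```

View pics/w8z.png

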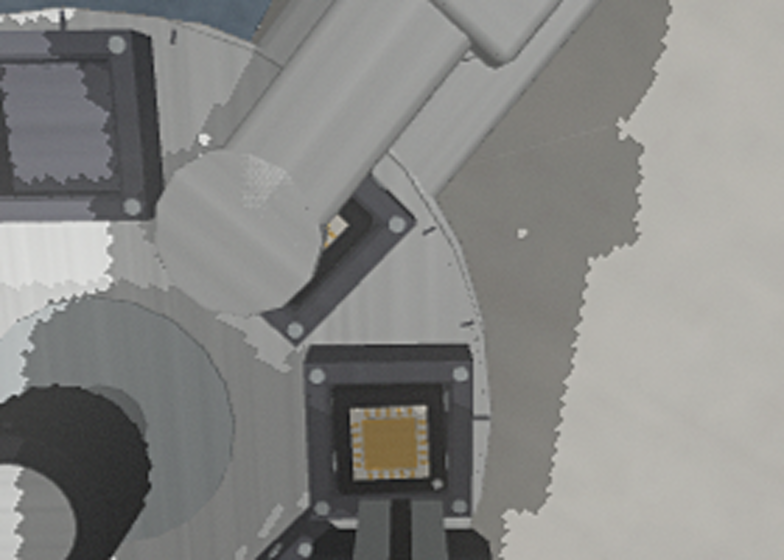

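Call:
step_arm:
  moves:
    - [0, 0, 0.001, -0.012, 0]
    - [0, 0, 0.001, -0.012, 0]
    - [0, 0, 0, -0.01, 0]
    - [0, 0, 0, -0.005, 0]
    - [0, 0, 0, 0, 0]

```text
t: 15.98
tool_pos: [0.4948, 0.3207, 0.0602]
tool_rot: [3.005, 0.86, -0.034]
contact_force: [-0.5, 0.1, -0.1]
opening: -0.0002
```

```bash
python3 st.py
```

```text
15.975 [0.49476048 0.32069703 0.06019093] [-0.01662378 -0.02059619 -0.99964966] 31.938019938752777 q6 1.4719599626150395 0.005121932719656994 [-0.48322594  0.05982178 -0.05396528] [0.00567189 0.01100369 0.02322909] -0.0001758290272339412
```

Perfectly centred, with no contact at 60 mm (the carrier was at 61.7 mm before, so it has gone down). I'll press again with the opposite tilt.

Call:
step_arm:
  moves:
    - [0, 0, 0, -0.004, 0]
    - [0, 0, 0, -0.003, 0]
    - [0, -0.0005, 0, -0.003, 0]
    - [0, -0.001, -0.0005, -0.004, 0]

```text
t: 16.48
tool_pos: [0.4989, 0.3235, 0.0539]
tool_rot: [3.009, 0.861, -0.012]
contact_force: [-1.6, 1.3, 14.0]
opening: 0.0003
```

```bash
python3 st.py
```

```text
16.475 [0.49893183 0.32345629 0.05390643] [-0.00429825 -0.01354407 -0.99989904] 31.94644360318854 q6 1.4723802665193586 0.053796948004264475 [-1.62337389  1.3184552  14.01890109] [0.14263409 0.30223966 0.05276362] 0.00028893850816332916
```

Call:
step_arm:
  moves:
    - [0, 0, 0, 0.01, 0]
    - [0, 0, 0, 0.03, 0]
    - [0, 0, 0, 0.03, -8]
    - [0, -0.01, 0.01, 0.01, -10]
    - [0, -0.01, 0.015, 0, -10]
    - [0, -0.01, 0.015, 0, -10]
    - [0.3, -0.01, 0.01, 0, -10]
    - [0.6, 0, 0, 0, 0]
    - [0.6, 0, 0, 0, 0]

```text
t: 17.6
tool_pos: [0.4589, 0.3743, 0.1404]
tool_rot: [3.1, -0.475, -0.012]
contact_force: [0.5, -0.3, 0.9]
opening: 0.0515
```

```bash
python3 st.py; python3 - <<'E'
from h import *
im=shot('wrist','w9.png')
np.savez('w9.npz',R=im['R'],t=im['t'],K=im['camera_matrix'])
for a in (-61.7,-57.5,-53): print((px(im,[.4594+.066*np.cos(np.radians(a)),.3763+.066*np.sin(np.radians(a)),.054])-[160,60])*2.3)
print((px(im,[.4594,.3763,.093])-[160,60])*2.3)
a=cv2.imread('pics/w9.png'); cv2.imwrite('pics/w9z.png',cv2.resize(a[60:320,160:500],None,fx=2.3,fy=2.3,interpolation=2))
E
```

```text
17.6 [0.45891209 0.37429767 0.14038023] [-0.00863673 -0.00415481 -0.99995407] -17.421886028070787 q6 2.4326475042822264 0.005969123360184635 [ 0.49243422 -0.25505817  0.88721472] [ 0.01417122 -0.01403431  0.0040775 ] 0.05147128818408193
[518.53069632 180.30426341]
[507.11761023 169.29223421]
[493.89673863 158.43089232]
[364.69482542 372.5920073 ]
```

View pics/w9z.png

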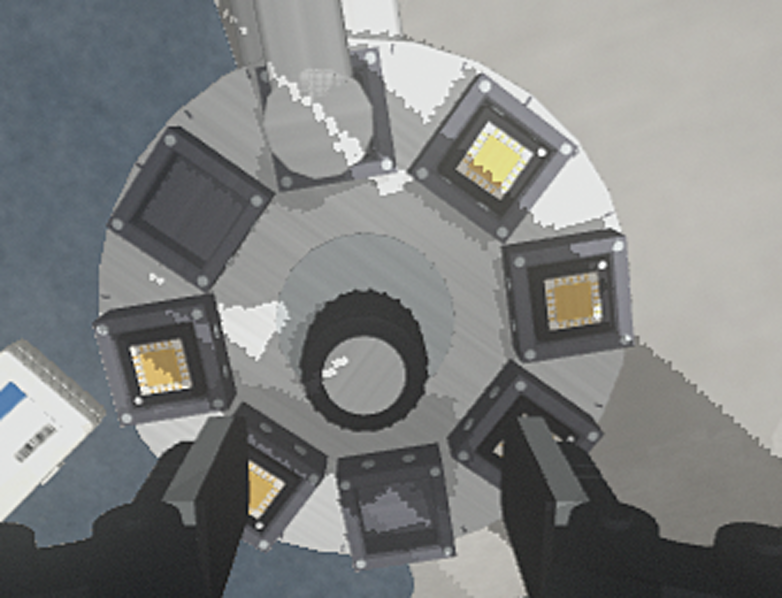

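Call:
step_arm:
  moves:
    - [0.6, 0, 0.001, -0.02, 0]
    - [0.6, 0, 0, -0.02, 0]
    - [0.6, 0, 0, -0.015, 0]
    - [0.6, 0, 0, -0.01, 0]
    - [0.6, 0, 0, 0, 0]

```text
t: 18.27
tool_pos: [0.4581, 0.3732, 0.0681]
tool_rot: [3.097, -0.474, -0.018]
contact_force: [-0.4, -0.9, 0.1]
opening: 0.0513
```

```bash
python3 st.py
```

```text
18.275 [0.45808223 0.37321191 0.06806449] [-0.01262449 -0.00681943 -0.99989705] -17.418293249400513 q6 2.4317306279718074 0.01019349977667608 [-0.35042356 -0.85293965  0.09427516] [ 0.03174558 -0.02278186 -0.03297485] 0.05127589485675309
```

Call:
step_arm:
  moves:
    - [0.6, 0.001, 0.002, -0.004, 0]
    - [0.6, 0.0005, 0.001, -0.001, 0]
    - [0.2, 0, 0, 0, 0]
    - [0.2, 0, 0, 0, 0]
    - [0.2, 0, 0, 0, 0]
  newtons: 30

```text
t: 18.9
tool_pos: [0.4605, 0.3764, 0.0645]
tool_rot: [3.097, -0.474, -0.015]
contact_force: [0.1, -0.1, -0.8]
opening: 0.033
```

```bash
python3 st.py
```

```text
18.9 [0.46048693 0.376443   0.06453828] [-0.01089483 -0.00699483 -0.99991618] -17.400032343806235 q6 2.4347955920206577 0.002976762362652209 [ 0.12078837 -0.06951112 -0.84411564] [ 0.04251002 -0.01283047 -0.00419468] 0.03303781063835382
```

Call:
step_arm:
  moves:
    - [0.2, 0, 0, 0, 5]
    - [0.2, 0, 0, 0, 5]
    - [0.2, 0, 0, 0, 5]
    - [0.2, 0, 0, 0, 5]
    - [0.2, 0, 0, 0, 5]
    - [0.2, 0, 0, 0, 5]

```text
t: 19.65
tool_pos: [0.4606, 0.3768, 0.0645]
tool_rot: [3.111, 0.367, -0.01]
contact_force: [0.0, -3.0, 0.4]
opening: 0.0333
```

```bash
python3 st.py;
```

```text
19.65 [0.4605633  0.37684555 0.06448363] [-0.00549628 -0.00937343 -0.99994096] 13.461791924312553 q6 1.900891096261458 0.69099098069311 [ 0.03671226 -3.00192346  0.36232497] [-0.21347761  0.07881784 -0.47916833] 0.033304704065972295
```

Call:
step_arm:
  moves:
    - [0.2, 0, 0, 0, 5]
    - [0.2, 0, 0, 0, 4]
    - [0.2, 0, 0, 0, 1]
    - [0.2, 0, 0, 0, 0]

```text
t: 20.15
tool_pos: [0.4605, 0.3771, 0.0645]
tool_rot: [3.066, 0.644, -0.008]
contact_force: [-1.3, -0.8, 0.6]
opening: 0.0327
```

```bash
python3 st.py; python3 - <<'E'
from h import *
im=shot('scene','s10.png'); cv2.imwrite('pics/s10z.png',cv2.resize(cv2.imread('pics/s10.png')[140:280,230:390],None,fx=4,fy=4,interpolation=2))
E
```

```text
20.15 [0.46053466 0.37705642 0.06450166] [-0.00327389 -0.0095885  -0.99994867] 23.738410368723716 q6 1.7230501186225053 0.0015608172581854439 [-1.2646834  -0.78252689  0.57134066] [-0.26474551  0.07687698  0.11086019] 0.032674080400106845
```

View pics/s10z.png

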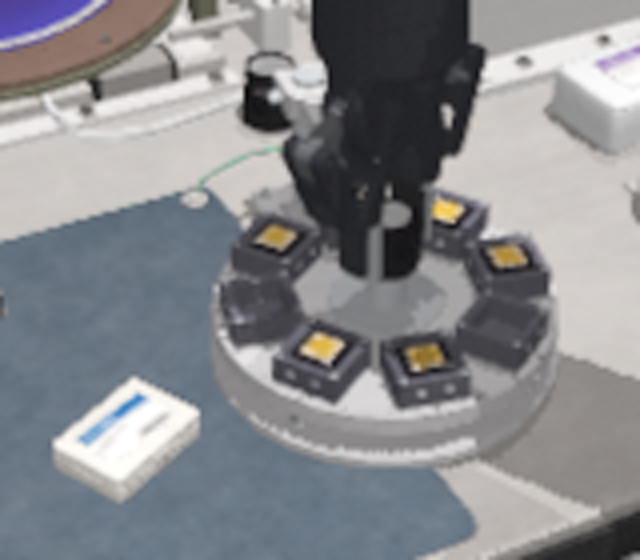

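Call:
step_arm:
  moves:
    - [0.2, 0, 0, 0, 3]
    - [0.2, 0, 0, 0, 1]
    - [0.6, 0, 0, 0, 0]
    - [0.6, 0, 0, 0, 0]
    - [0.6, 0, 0, 0, 0]
    - [0.6, 0, 0, 0.02, 0]
    - [0.6, 0, 0, 0.04, 0]
    - [0.6, 0, 0, 0.04, 0]
    - [0.6, -0.02, -0.01, 0.02, 0]
    - [0.6, -0.02, -0.01, 0, 0]
    - [0.6, 0, 0, 0, 0]

```text
t: 21.58
tool_pos: [0.4219, 0.3586, 0.1983]
tool_rot: [3.048, 0.748, 0.011]
contact_force: [0.9, -0.3, -0.6]
opening: 0.0515
```

```bash
python3 st.py; python3 - <<'E'
from h import *
im=shot('wrist','w11.png')
np.savez('w11.npz',R=im['R'],t=im['t'],K=im['camera_matrix'])
print(px(im,[.4594,.3763,.054]))
a=cv2.imread('pics/w11.png'); cv2.imwrite('pics/w11z.png',cv2.resize(a[0:240,200:480],None,fx=2.5,fy=2.5,interpolation=2))
im=shot('scene','s11.png'); cv2.imwrite('pics/s11z.png',cv2.resize(cv2.imread('pics/s11.png')[140:280,230:390],None,fx=4,fy=4,interpolation=2))
E
```

```text
21.575 [0.42190121 0.35859708 0.19830334] [ 0.00742628 -0.00161857 -0.99997111] 27.595883536652707 q6 1.6627897518079666 0.04564707017807119 [ 0.87907031 -0.29543975 -0.6377858 ] [-0.00183881  0.03031056 -0.01436717] 0.05149418977647049
[324.2128131  141.50214405]
```

View pics/w11z.png

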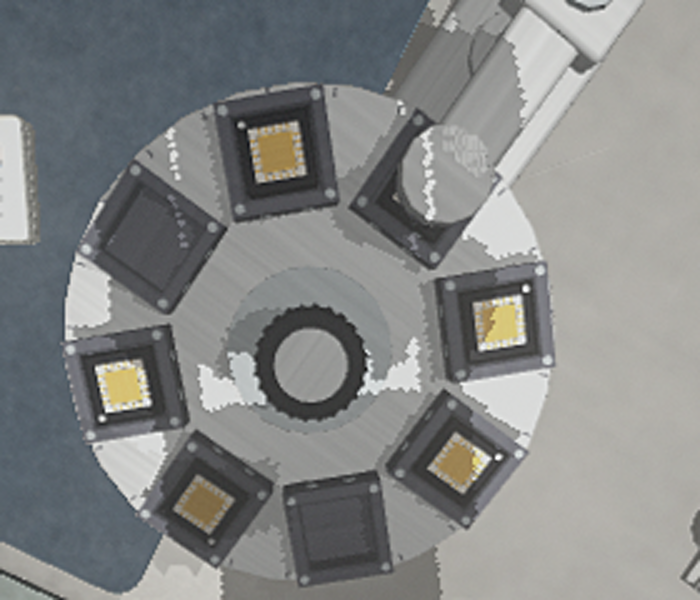

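View pics/s11z.png

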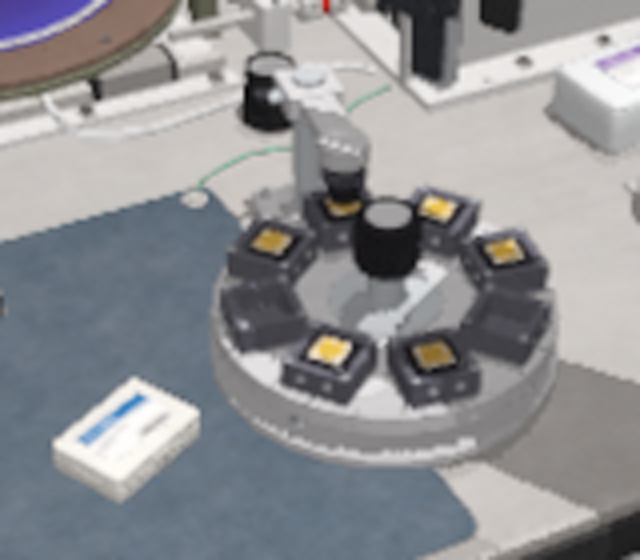

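```bash
cat > fit3.py <<'E'
from h import *
import sys
from scipy.optimize import least_squares
def fit(fn,P,off,s,seed,lens):
    im=dict(np.load(fn)); im['camera_matrix']=im['K']
    f=lambda p:np.concatenate([px(im,[p[0]+.066*np.cos(p[2]-k*np.pi/4),p[1]+.066*np.sin(p[2]-k*np.pi/4),.054])-(off[0]+u/s,off[1]+v/s) for k,(u,v) in enumerate(P)])
    r=least_squares(f,[.459,.3755,seed]); p=r.x
    print(p[:2],'deg',np.degrees(p[2]),np.abs(r.fun).max())
    for u,v,h in lens:
        X=back(im,(off[0]+u/s,off[1]+v/s),h); d=X[:2]-p[:2]; print('lens',np.hypot(*d),np.degrees(np.arctan2(d[1],d[0])))
if __name__=='__main__':
    # k=0 is the first nest clockwise of the lens
    fit('w11.npz',[(500.7,322),(459,461),(339,533),(206,503),(123.5,385.5),(150,237),(276,153)],(200,0),2.5,-.9,[(449,172,.098),(445,178,.098),(589,-10,.102)])
E
python3 fit3.py
python3 - <<'E'
import cv2
a=cv2.imread('pics/w11.png'); cv2.imwrite('pics/w11y.png',cv2.resize(a[0:120,320:480],None,fx=5,fy=5,interpolation=2))
E
```

```text
[0.45935691 0.37643486] deg -52.874462859928535 0.5368447039499529
lens 0.06581395286454861 -7.95719729921417
lens 0.06393060094420444 -8.009925708555675
lens 0.12116341359253842 -8.919875732526041
```

View pics/w11y.png

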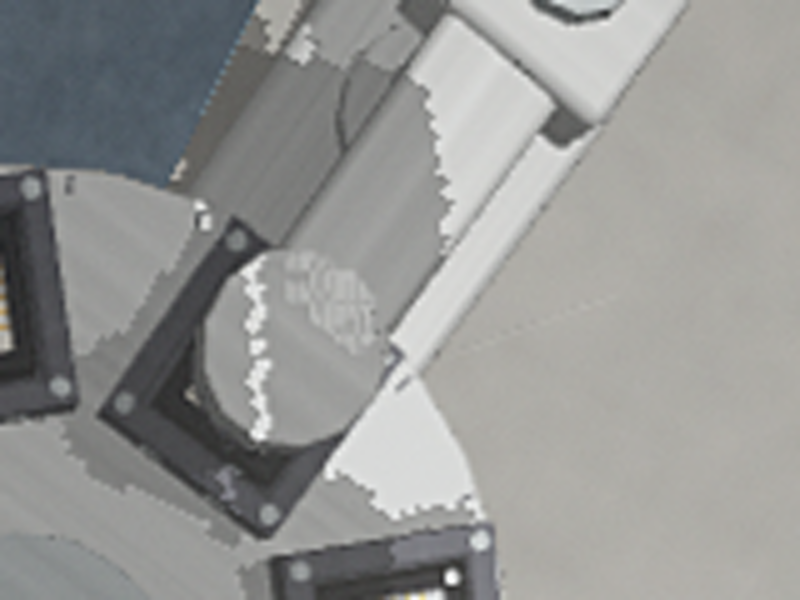

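Call:
step_arm:
  moves:
    - [0.6, -0.01, -0.05, 0.01, 0]
    - [0.6, 0, -0.06, 0.01, 0]
    - [0.6, 0, -0.06, 0.01, 0]
    - [0.6, 0, -0.06, 0, 0]
    - [0.6, 0, -0.06, 0, 0]
    - [0.6, 0, 0, 0, 0]

```text
t: 22.42
tool_pos: [0.415, 0.0606, 0.2292]
tool_rot: [3.045, 0.748, 0.011]
contact_force: [0.7, 0.7, 0.3]
opening: 0.0513
```

```bash
python3 st.py; python3 - <<'E'
from h import *
im=shot('top','t12.png'); cv2.imwrite('pics/t12z.png',cv2.resize(cv2.imread('pics/t12.png')[100:270,190:440],None,fx=3.2,fy=3.2,interpolation=2))
im=shot('scene','s12.png'); cv2.imwrite('pics/s12z.png',cv2.resize(cv2.imread('pics/s12.png')[140:280,230:390],None,fx=4,fy=4,interpolation=2))
E
```

```text
22.425 [0.414982   0.06064736 0.22918458] [ 0.0085627  -0.00433473 -0.99995394] 27.59558063203087 q6 1.0592963562841615 0.0489889037889379 [0.73016999 0.66196417 0.26186811] [ 0.05764322  0.03783575 -0.02161779] 0.05125562622548861
```

View pics/t12z.png

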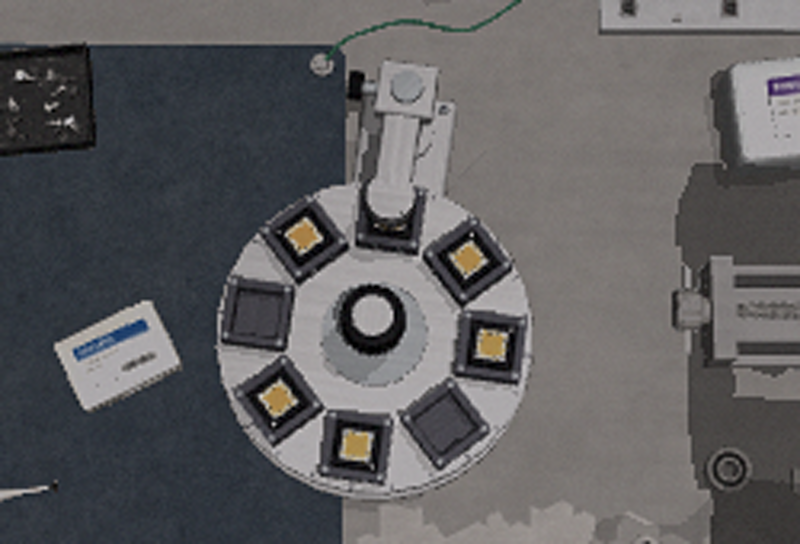

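View pics/s12z.png

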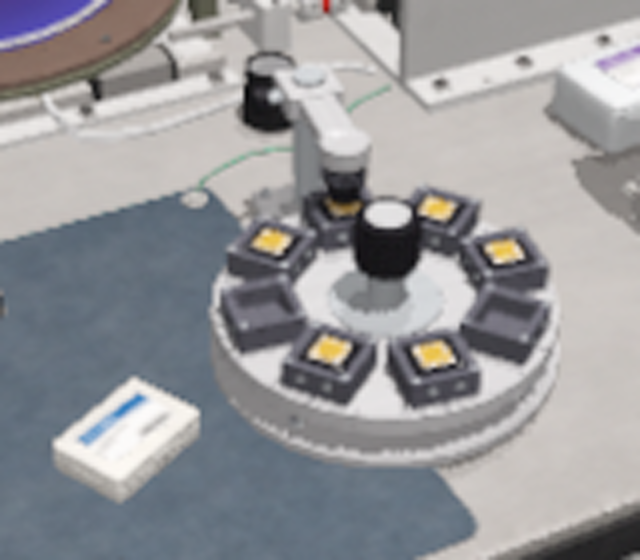

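The nest holding the pressed carrier sits squarely under the lens at (390,220). The box at (117,355) and the bearing at (728,467) haven't moved. I'm handing the job in.

```bash
python3 -c "
from h import *
print(ctrl.finish_job())"
```

```text
the job is handed in; nothing more can be done
None
```

The proud carrier is pressed home and its nest is now directly under the lens. I handed the job in at about 22.5 s, with the arm clear of everything.

**Pressing:** I pressed it twice with shut fingers, at about 14 N, the second time with the fingers leaning the other way. Both presses stopped at 53.9–54.1 mm, level with the nest top. The pictures after the first press showed it flush. I judged level from the two presses, as the pictures are too coarse to show a tilt of 1–2°.

**Turning:** I gripped the knob, turned the dial three clicks (45°) and let go, and it settled. My last fit puts the carrier at -7.9° and the lens at -8.0°, which is about 0.1 mm apart along the circle. The order of full and empty nests confirms it is the right carrier.

**Other checks:**
- **Lens, box and bearing:** the lens shows no sign of being bumped, and the box and bearing are at the same pixels as at the start.
- **Starting position disagreed:** at the start the carrier measured about 54° from the lens, which is not a whole number of clicks. Pressing dragged the dial about 9°, to the click three short of the lens, before I gripped the knob.
- **Not rechecked under the lens:** the lens partly hides the carrier now, so I checked its height only before the turn.

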